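# Add a slotted weight to the glue press

### The job

The cracked grey saucer is glued and sits under the little green press: add the blue slotted weight to the press's stem, leaving the red one alone. Hold it level with its slot in line with the slot of the white weight already there, slide it on sideways from the front, under the stem's knob, gently until it is fully home, then turn it a quarter turn either way while it is on the stem, so that its slot lies square across the lower one, and leave it lying flat on the lower weight. The glue is fresh: never push or press hard on the press, and do not disturb the other things on the bench.

Things in the scene. Friction and masses are not known exactly. Their poses are not given: they have to be found in the camera images.
- weight: Loose blue slotted weight, 0.25 to 0.47 kg: flat disc 80 mm across, 10 mm thick, with an upright handle fin on top. Origin: centre of its underside; z up; +x points out through the slot's mouth. Slot 14 mm wide, from a flat end wall at x = -5.5 mm out to the rim, flared to 26 mm over the last 12 mm. Starts flat on the bench.
- fin (a point): Middle of the blue weight's handle fin, 28 mm above its underside, at x = -27 mm, y = 0 (opposite the slot). The fin is 22 mm long along x, 12 mm thick along y, and runs from the disc's top (z = 10 mm) to z = 46 mm: pinch it across its thickness.
- press: Fixed green glue press: plywood board, rear post, low arm holding an upright ram. Origin: on the bench surface, in mid-press; z up; -x is its open front, +x its rear. Board x -80 to 145, y -75 to 75 mm, 18 mm thick; post x 105 to 135 mm; arm and post top out 84 mm above the bench. Never push on it, with robot or weight, with more than 15 N.
- stack (a point): Point of the press 110 mm above its origin, level with the top of the fixed white weight (80 mm across, slot towards the press's +x) on the ram. The ram is rigid sideways, gives about 1 mm per 4 N when pressed down (rubber foot), and is clamped at y = 0 but anywhere from x = -18 to +18 mm of this point: it differs each time and is not measured; only touch or a close look tells where.
- knob (a point): Point of the press 130 mm above its origin, level with the underside of the black knob (20 mm across, 10 mm tall) that ends the bare stem (11 mm thick, 20 mm long) above the white weight; the stem shares the ram's unmeasured x. A weight slides on with its underside 110 to 120 mm above the bench; home, its slot's end wall touches the stem and its centre is on the stem's axis.
- spare: Loose red slotted weight, smaller (66 mm disc, 8 mm thick, fin 28 mm tall), not wanted. Origin: centre of its underside. Leave it alone.
- spray: Empty yellow spray bottle with white head, 68 mm thick, 200 mm tall, standing. Origin: centre of its base. Bystander.
- hammer: Chrome hammer lying flat, 260 mm long. Origin near its middle, on the bench. Bystander.
- saucer: Second grey ceramic saucer, 132 mm across, 22 mm tall. Origin: centre of its underside. Bystander.
- dibber: Wooden peg lying flat, 148 mm long, 32 mm thick. Origin under its middle. Bystander.
- lamp: Small round white press-button lamp, 80 mm across, 45 mm tall. Origin: centre of its underside. Bystander.
- jar: Glass jar, 70 mm across, 100 mm tall. Origin: centre of its base. Bystander.
- pot: Terracotta pot, 110 mm across, 95 mm tall. Origin: centre of its base. Bystander.
Not all that is in view belongs to the job. Several things look just like the weight: the one meant starts farthest from the robot's base.

How it is judged:
On the way, in this order (a step that is already met when the one before it is completed fails the run):
1. the blue weight is on the stem under the knob, slid on with its slot within 17 degrees of the press's front-to-rear line (the lower slot's line) (y of weight in the frame of press between -0.007 and 0.007 m and x of weight in the frame of press between -0.024 and 0.024 m and z of weight in the frame of press between 0.104 and 0.122 m and angle between the x axis of weight and the x axis of press, either way round below 0.3 rad and angle between weight's own z axis and vertical below 0.15 rad), for 0.1 s.
2. it is turned a quarter turn on the stem (slot within 21 degrees of square) (y of weight in the frame of press between -0.007 and 0.007 m and x of weight in the frame of press between -0.022 and 0.022 m and z of weight in the frame of press between 0.104 and 0.122 m and angle between the x axis of weight and the x axis of press, either way round above 1.2 rad), for 0.1 s.
At the end, for the whole second after the job is handed in: The blue weight lies released, still and flat (3 degrees) on the lower one, underside 110 mm up within 2.5 mm, the stem in its slot: centre within 5 mm of the press's line y = 0 and 21.5 mm of its origin in x (any clamp place), slot within 21 degrees of square to the lower slot (y of weight in the frame of press between -0.005 and 0.005 m and x of weight in the frame of press between -0.0215 and 0.0215 m and z of weight in the frame of press between 0.1075 and 0.1125 m and angle between the x axis of weight and the x axis of press, either way round above 1.2 rad and angle between weight's own z axis and vertical below 0.06 rad and linear speed of weight below 0.02 m/s); the robot touches nothing.
It fails at once if the blue weight bears on the press with more than 15 N (contact force between weight and press above 15 N).
It fails at once if the robot pushes on the press with more than 15 N (contact force between any of the fingers, the arm and press above 15 N).
It fails at once if the red weight is moved by more than 20 mm, or another bystander by more than 30 mm (distance of spare from where it was at the start of the episode above 0.02 m or distance of any of spray, hammer, saucer, dibber, lamp, jar, pot from where it was at the start of the episode above 0.03 m).
It also fails if it takes over 45 s, if anything falls off the work surface, if the arm or the gripper's body presses on something with over 40 N, if the wrist force passes 120 N, or if a joint passes its speed limit or range.

### The arm

A 6-joint arm with a two-finger parallel gripper is mounted at the origin on the work surface. World frame = base frame: x ahead of the robot, y to its left, z up, the work surface at z = 0. Lengths are in m, angles in rad, forces in N, time in s.
With the tool pointing down it reaches from about 0.325 to 0.775 m from the base axis. Payload 5.5 kg.
Tool frame: the origin (TCP) lies between the finger pads; the fingertips stand 8 mm ahead of it and the grasp point (between the pads) lies 11 mm behind it (tcp_to_tips is the distance from the TCP to the fingertips, in m); z points along the fingers, y is the direction in which the jaws open and shut (so a half turn about z gives the same grasp; the last joint's range is limited). The gripper opens to 88 mm and grips with 3 to 60 N. Pads are 20 mm wide; open, the fingers measure 115 mm over their backs; the gripper's body (75 mm by 178 mm) begins 61 mm behind the grasp point.
Start: joints at [-1.212, 0.091, 1.231, -0, 1.82, -0.057], TCP at [0.242, -0.549, 0.231] pointing down, gripper open.
Joint ranges: [-2.87, 2.87], [-0.86, 2.18], [0.17, 2.46], [-1.51, 4.65], [0.06, 2.69], [-2.65, 2.65]. Speed limits (rad/s): [2.57, 2.57, 3.01, 3.14, 3.14, 3.14].

### API

Orientations are given as a unit quaternion [w, x, y, z].
In Python, from bench import * gives the robot as it stands. Calls block until the motion is done:
- move_to(position, orientation): joint-space move of the TCP to a pose.
- move_l(position, speed=0.15, orientation=None): straight line of the TCP; orientation=None keeps the orientation; speed is the mean speed in m/s.
- movej(angles): joint-space move.
- gripper_open() and close(): open the fingers fully, or close them until they stop; the grip force is fixed at half the most.
- hold(seconds).
- inverse_kinematics(position, orientation): joint angles nearest the present ones, or None.
- state(): the state.
- get_image(name): name is "scene" or "top" or "wrist"; returns a dict with "frame" (420x560x3 uint8, blue, green, red), "depth" (420x560 float32, m along the optical axis (not along the pixel's ray), 0 where there is no reading), "camera_matrix" (3x3 intrinsics, pixels), "view" (4x4, takes a point from world to camera coordinates). Camera axes: x right, y up, looking along -z (the intrinsics and any distortion apply to the point x, -y, -z); pixel columns grow to the right and rows downward; lengths in m; the calibration is good to about 2 mm. A picture is of the moment at which its call begins.
A pose or a line that the arm cannot do raises IKError and nothing moves.
- job_done(): hands the job in, once; it reports no verdict.
The state is a dict: "time": time; "joint_pos": joint angles; "dq": joint speeds; "joint_torque": joint torques, N m; "ee_pos": TCP position; "ee_rot": TCP orientation; "ft_force": force on the tool from outside, world axes, zero at the start; "moment": the same for the moment, N m; "finger_gap": finger opening in m.
Only numpy, scipy, OpenCV 4.12 (cv2) and the standard library are available. Lean on these libraries where they do the work, as an engineer would, in place of code of your own. Each camera call takes 0.05 s, during which the arm holds its last target.

## Working session

There is one attempt and no reset: what is moved stays moved. The work goes in short steps, each a Python script; the robot and the scene stay as the last script left them, time stands still between calls to the robot, and variables do not carry over. Pictures are saved under pics/ and viewed, and the job is handed in when it is done.

```bash
ls; mkdir -p pics
python3 - <<'E'
from bench import *
import cv2,numpy as np
for n in ["scene","top","wrist"]:
    d=get_image(n); cv2.imwrite(f"pics/{n}0.png",d["frame"]); np.savez(f"{n}0.npz",**{k:np.array(v) for k,v in d.items()})
    print(n,np.round(d["camera_matrix"],1).tolist(),np.round(d["view"],3).tolist(),(d["depth"]>0).mean())
print(state())
E
```

```text
pics
scene [[401.4, 0.0, 279.1], [0.0, 401.4, 207.5], [0.0, 0.0, 1.0]] [[0.044, 0.999, -0.014, -0.042], [-0.861, 0.045, 0.507, 0.407], [0.507, -0.01, 0.862, -1.427], [0.0, 0.0, 0.0, 1.0]] 0.9960671768707483
top [[394.1, 0.0, 277.4], [0.0, 394.1, 208.9], [0.0, 0.0, 1.0]] [[0.013, -1.0, -0.02, 0.03], [0.997, 0.011, 0.079, -0.541], [-0.079, -0.021, 0.997, -1.364], [0.0, 0.0, 0.0, 1.0]] 0.9960544217687075
wrist [[351.0, 0.0, 280.9], [0.0, 351.0, 210.7], [0.0, 0.0, 1.0]] [[0.404, -0.915, -0.001, -0.599], [0.872, 0.385, -0.303, 0.035], [0.278, 0.121, 0.953, -0.392], [0.0, 0.0, 0.0, 1.0]] 0.9957908163265307
{'time': 0.15, 'joint_pos': array([-1.21169619e+00,  9.17275490e-02,  1.23161636e+00, -9.17829611e-06,
        1.81982403e+00, -5.67018411e-02]), 'dq': array([-0.00065633,  0.00022148, -0.00442437,  0.00033347, -0.00013401,
       -0.00093726]), 'joint_torque': array([ 1.41932273e-03, -4.47046995e+01, -4.06906664e+01,  6.99232752e-02,
        2.74980976e-02, -1.38418536e-04]), 'ee_pos': array([ 0.2422708 , -0.54867018,  0.22973769]), 'ee_rot': array([-7.77987242e-04,  9.78466248e-01,  2.06405379e-01, -1.23035489e-04]), 'ft_force': array([-1.03570188,  0.24985262,  0.54092507]), 'moment': array([ 0.03247068, -0.01146038, -0.01116336]), 'finger_gap': 0.08772388541637356}
```

View pics/scene0.png

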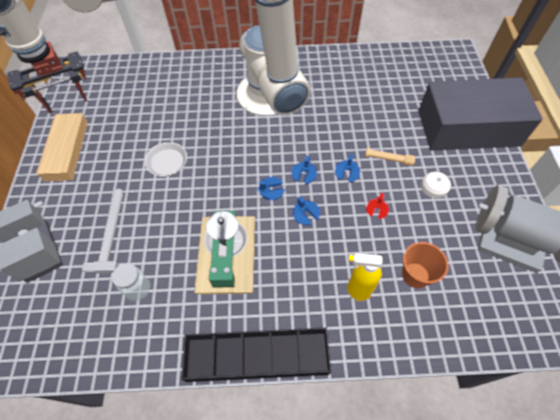

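View pics/top0.png

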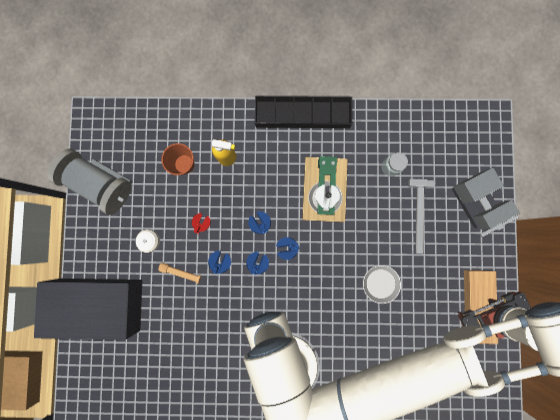

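View pics/wrist0.png

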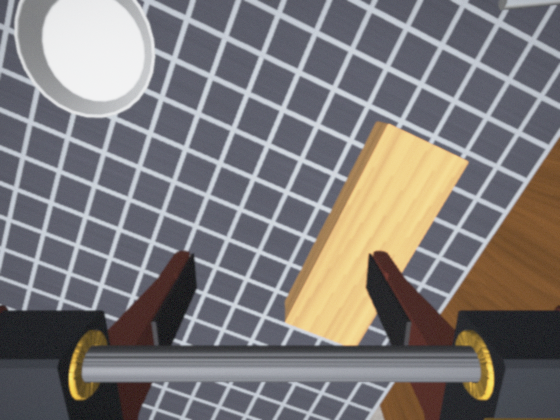

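The blue weight farthest from the base is at top-view pixel (260,222), scene (306,211). The press is at top (325,190), with its front towards the robot. I'll measure both now.

```bash
cat > h.py <<'E'
import numpy as np, cv2
def ray(d,u,v):
    K=d["camera_matrix"];V=d["view"];R=V[:3,:3];t=V[:3,3]
    c=np.array([(u-K[0,2])/K[0,0],-(v-K[1,2])/K[1,1],-1.])
    return -R.T@t, R.T@c
def plane(d,u,v,z):
    o,r=ray(d,u,v); return o+r*(z-o[2])/r[2]
def cloud(d):
    K=d["camera_matrix"];V=d["view"];R=V[:3,:3];t=V[:3,3];D=d["depth"]
    v,u=np.mgrid[:D.shape[0],:D.shape[1]]
    P=np.stack([(u-K[0,2])/K[0,0]*D,-(v-K[1,2])/K[1,1]*D,-D],-1)
    return (P-t)@R
def proj(d,p):
    V=d["view"];K=d["camera_matrix"];c=V[:3,:3]@p+V[:3,3]
    return np.array([K[0,2]+K[0,0]*c[0]/-c[2],K[1,2]-K[1,1]*c[1]/-c[2]])
def mask(f,lo,hi):
    return cv2.inRange(cv2.cvtColor(f,cv2.COLOR_BGR2HSV),np.array(lo),np.array(hi))
E
python3 - <<'E'
from h import *
for n in ["top","scene"]:
    d=dict(np.load(n+"0.npz")); P=cloud(d)
    m=mask(d["frame"],(100,150,60),(120,255,255))
    N,L,S,C=cv2.connectedComponentsWithStats(m)
    for i in range(1,N):
        if S[i,4]<60: continue
        q=P[L==i]; lo=q[q[:,2]<0.02]; hi=q[q[:,2]>0.03]
        (c,r)=cv2.minEnclosingCircle(np.argwhere(L==i)[:,::-1].astype(np.float32))
        w=plane(d,*c,0.01)
        print(n,S[i],"lo",lo.mean(0).round(4),"hi",hi.mean(0).round(4) if len(hi) else None,len(hi),"zmax",q[:,2].max().round(3),"circ",w.round(4), np.linalg.norm(w[:2]).round(3))
    g=mask(d["frame"],(65,80,30),(90,255,255)); q=P[g>0]
    print("green",q.shape,q.min(0),q.max(0))
    b=mask(d["frame"],(12,60,120),(25,255,255)); N,L,S,C=cv2.connectedComponentsWithStats(b)
    for i in range(1,N):
        if S[i,4]>300:
            q=P[L==i]; q=q[abs(q[:,2]-.018)<.008]
            if len(q)>100: print("wood",C[i],len(q),cv2.minAreaRect(q[:,:2].astype(np.float32)),q[:,2].mean())
E
```

```text
top [249 212  21  21 293] lo [0.4923 0.0995 0.0113] hi [0.4694 0.0792 0.1544] 25 zmax 1.402 circ [0.493 0.101 0.01 ] 0.503
top [277 238  22  21 281] lo [0.4047 0.0008 0.0115] hi [ 0.4107 -0.0235  0.1089] 22 zmax 1.402 circ [0.4053 0.0011 0.01  ] 0.405
top [209 252  22  21 300] lo [0.3523 0.2393 0.0112] hi [0.3381 0.2295 0.1508] 26 zmax 1.402 circ [0.3513 0.2396 0.01  ] 0.425
top [247 252  22  22 297] lo [0.3506 0.1057 0.0118] hi [0.3331 0.1101 0.0985] 26 zmax 1.402 circ [0.35   0.1047 0.01  ] 0.365
green (423, 3) [ 0.43124394 -0.16114799  0.04397521] [0.71807457 0.0074721  1.40242142]
wood [323.78032544 189.4489645 ] 1297 ((0.6158136129379272, -0.12993475794792175), (0.15050949156284332, 0.2246823012828827), 87.78848266601562) 0.01903063911034217
scene [336 154  23  28 318] lo [0.3555 0.2381 0.0094] hi [0.4058 0.2227 0.1357] 21 zmax 1.023 circ [0.3472 0.2411 0.01  ] 0.423
scene [292 157  24  26 350] lo [0.3554 0.1035 0.0096] hi [0.3633 0.1084 0.0764] 28 zmax 1.023 circ [0.3483 0.1032 0.01  ] 0.363
scene [259 177  24  23 352] lo [0.4123 0.0016 0.0094] hi [ 0.4491 -0.0207  0.0946] 37 zmax 1.023 circ [ 0.4103 -0.001   0.01  ] 0.41
scene [294 197  25  28 417] lo [0.4984 0.0968 0.0094] hi [0.515  0.0805 0.1005] 33 zmax 1.023 circ [0.4933 0.0962 0.01  ] 0.503
green (716, 3) [ 0.5261288  -0.15969308  0.02870341] [1.07558121 0.00941853 1.0234534 ]
wood [ 62.42014328 147.24989465] 264 ((0.23835518956184387, -0.6205805540084839), (0.08218864351511002, 0.2499973475933075), 69.74507141113281) 0.01796130673469959
wood [391.41223404 156.40425532] 231 ((0.31658676266670227, 0.37518349289894104), (0.1473836451768875, 0.03485687077045441), 73.76465606689453) 0.020918567845618147
wood [227.98244734 264.4338014 ] 1882 ((0.6186550855636597, -0.13031187653541565), (0.15036116540431976, 0.22505344450473785), 87.90667724609375) 0.017296509645446982
```

Run:
```python
from h import *
a=cv2.imread("pics/top0.png")[130:290,180:360]; cv2.imwrite("pics/topc.png",cv2.resize(a,None,fx=4,fy=3.7,interpolation=2)[:600,:800])
```

```text
(no output)
```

View pics/topc.png

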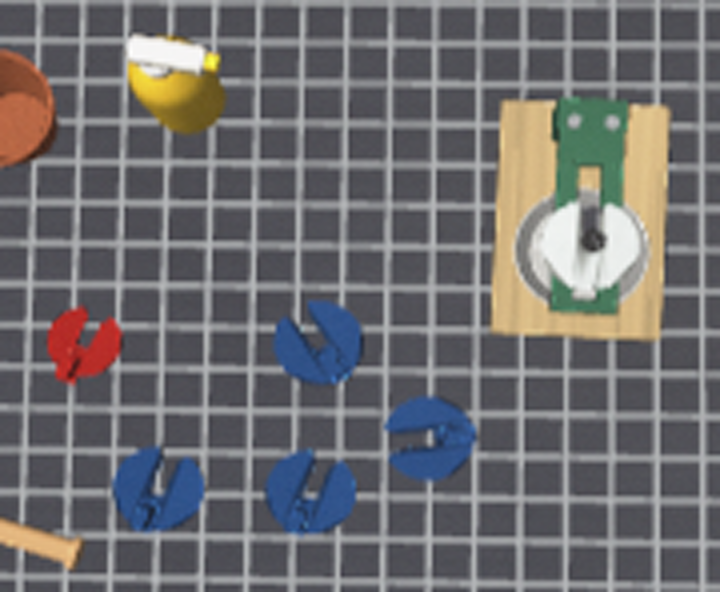

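```bash
cat >> h.py <<'E'
def Q(psi): return np.array([0,np.cos(psi/2),np.sin(psi/2),0])
E
python3 - <<'E'
from h import *
d=dict(np.load("wrist0.npz"));V=d["view"];o=-V[:3,:3].T@V[:3,3]
psi=0.416;e=np.array([.2423,-.5487,.2297]);X=np.array([np.cos(psi),np.sin(psi),0]);Y=np.array([np.sin(psi),-np.cos(psi),0])
r=o-e;print("cam rel tool",r@X,r@Y,r[2],"look",-V[2,:3]@np.c_[X,Y,[0,0,1]])
from bench import *
# observe weight at (0.493,0.099): put camera ~ back along -X
psi=0.5
# camera centre ray hits where, when z=0.25?
X=np.array([np.cos(psi),np.sin(psi),0])
lk=-V[2,:3]; Xs=np.array([np.cos(.416),np.sin(.416),0]); h=0.16+r[2]
off=r@Xs+ (lk@Xs)/(-lk[2])*h
print("off",off)
p=np.array([.493,.099,.16])-X*off*0.9; print(p)
move_to(p,Q(psi))
d=get_image("wrist"); cv2.imwrite("pics/w1.png",d["frame"]); np.savez("w1.npz",**d); print(state()["time"],state()["ee_pos"])
E
```

```text
cam rel tool 0.08492468669953597 -0.0003018913161716059 0.153509982909492 look [-0.30277371 -0.00136447 -0.9530615 ]
off -0.0146728536167956
[0.50458898 0.10533109 0.16      ]
2.7083 [0.50483532 0.10462761 0.16004932]
```

View pics/w1.png

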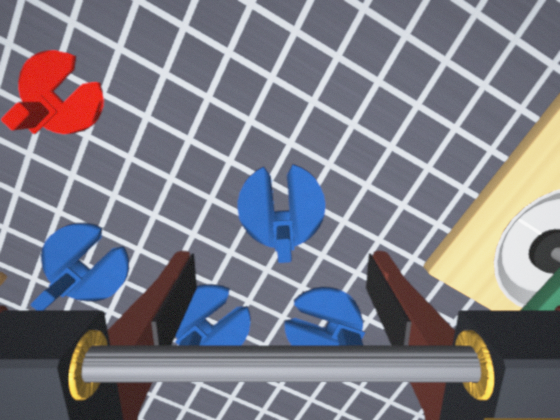

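The wrist view shows the weight at pixel (282,208), with its slot pointing up the image and its fin at (284,240). I'll refine its pose.

Run:
```python
from h import *
d=dict(np.load("w1.npz")); P=cloud(d)
m=mask(d["frame"],(100,120,40),(125,255,255)); N,L,S,C=cv2.connectedComponentsWithStats(m)
i=L[210,255]; q=P[L==i]; print(S[i],np.percentile(q[:,2],[5,50,95,99]))
sel=(L==i); 
lo=sel&(abs(P[:,:,2]-.01)<.003)
cs,_=cv2.findContours(lo.astype(np.uint8),cv2.RETR_EXTERNAL,cv2.CHAIN_APPROX_NONE); c=max(cs,key=len)[:,0]
w=np.array([plane(d,u,v,.01) for u,v in c])[:,:2]
(cc,r)=cv2.minEnclosingCircle(w.astype(np.float32)); print("circle",cc,r)
cc=np.array(cc)
t=np.linalg.norm(w-cc,axis=1)
wr=w[t>.036]; A=np.c_[2*wr,np.ones(len(wr))]; s=np.linalg.lstsq(A,(wr**2).sum(1),rcond=None)[0]; print("lsq",s[:2],np.sqrt(s[2]+s[0]**2+s[1]**2))
fin=q[(q[:,2]>.042)&(q[:,2]<.055)]; print("fin",len(fin),fin.mean(0),cv2.minAreaRect(fin[:,:2].astype(np.float32)))
v=s[:2]-fin.mean(0)[:2]; print("dist",np.linalg.norm(v),"yaw",np.degrees(np.arctan2(v[1],v[0])))
# slot walls: points inside, in body frame with yaw
for yaw in [np.arctan2(v[1],v[0])]:
    Rm=np.array([[np.cos(yaw),np.sin(yaw)],[-np.sin(yaw),np.cos(yaw)]]); b=(w-s[:2])@Rm.T
    sl=b[(b[:,0]>-2e-3)&(b[:,0]<.024)&(abs(b[:,1])<.014)]
    for sg in (1,-1):
        k=sl[sl[:,1]*sg>0]; print(len(k),np.polyfit(k[:,0],k[:,1],1))
```

```text
[ 237  165   88   98 5181] [0.00819791 0.00954915 0.04464677 0.04623625]
circle (0.49624019861221313, 0.10013911873102188) 0.04131928086280823
lsq [0.49722603 0.10078445] 0.03914834597085423
fin 336 [0.47544523 0.08670433 0.04509776] ((0.47458404302597046, 0.0863277018070221), (0.02230514958500862, 0.011944634839892387), 33.0836296081543)
dist 0.025935553255442875 yaw 32.88049851676243
28 [0.02978505 0.00741466]
29 [-0.03196717 -0.0075514 ]
```

Run:
```python
from h import *
from bench import *
move_to([.575,-.129,.25],Q(-.038))
d=get_image("wrist"); cv2.imwrite("pics/w2.png",d["frame"]); np.savez("w2.npz",**d); print(state()["time"],state()["ee_pos"])
```

```text
3.775 [ 0.57483437 -0.12760311  0.24933895]
```

View pics/w2.png

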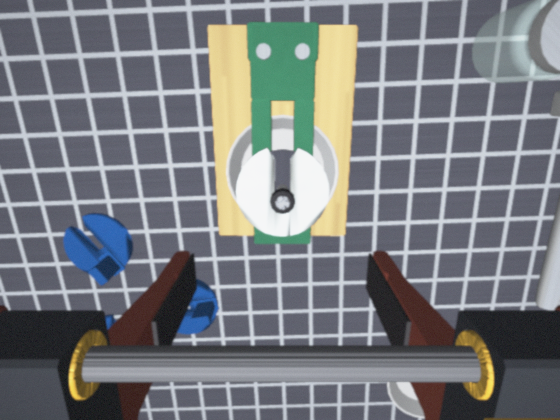

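The press is upright in the view. The knob is at (283,201) and the white disc around (283,192) has no fin in the way. I'll measure the press axis and the stem's x.

Run:
```python
from h import *
d=dict(np.load("w2.npz")); P=cloud(d); f=d["frame"]
b=mask(f,(12,60,120),(25,255,255)); g=mask(f,(65,80,30),(90,255,255))
q=P[(b>0)&(abs(P[:,:,2]-.018)<.006)]
r=cv2.minAreaRect(q[:,:2].astype(np.float32)); print("board",r,np.median(q[:,2]))
ang=r[2]-90 if r[1][0]<r[1][1] else r[2]; a=np.radians(ang); ux=np.array([np.cos(a),np.sin(a)]); o=np.array(r[0])-.0325*ux; print("yaw",ang,"origin",o)
ga=P[(g>0)&(abs(P[:,:,2]-.084)<.004)]; r2=cv2.minAreaRect(ga[:,:2].astype(np.float32)); print("arm",r2,np.median(ga[:,2]))
# white disc
w=(abs(P[:,:,2]-.110)<.004)
ys=np.argwhere(w); 
cs,_=cv2.findContours(w.astype(np.uint8),cv2.RETR_EXTERNAL,cv2.CHAIN_APPROX_NONE); c=max(cs,key=len)[:,0]
pw=np.array([plane(d,u,v,.11) for u,v in c])[:,:2]
cc,rr=cv2.minEnclosingCircle(pw.astype(np.float32)); print("disc",cc,rr, "z",np.median(P[w][:,2]))
cc=np.array(cc); wr=pw[np.linalg.norm(pw-cc,axis=1)>.036]; s=np.linalg.lstsq(np.c_[2*wr,np.ones(len(wr))],(wr**2).sum(1),rcond=None)[0]; print("lsq",s[:2],np.sqrt(s[2]+s[0]**2+s[1]**2))
k=(abs(P[:,:,2]-.140)<.005); pk=P[k]; pk=pk[np.linalg.norm(pk[:,:2]-cc,axis=1)<.03]; kk,kr=cv2.minEnclosingCircle(pk[:,:2].astype(np.float32)); print("knob",len(pk),kk,kr,np.median(pk[:,2]))
uy=np.array([-ux[1],ux[0]])
for n,p in (("disc",s[:2]),("knob",np.array(kk)),("arm",np.array(r2[0]))): print(n,(p-o)@ux,(p-o)@uy)
```

```text
board ((0.6183540225028992, -0.1292777955532074), (0.15038323402404785, 0.22464683651924133), 87.7660140991211) 0.017412294825454692
yaw -2.2339859008789062 origin [ 0.58587872 -0.12801093]
arm ((0.621709942817688, -0.13008219003677368), (0.05749158561229706, 0.19612041115760803), 87.95584869384766) 0.08340379641917883
disc (0.5830114483833313, -0.12804172933101654) 0.040079399943351746 z 0.10940865204131371
lsq [ 0.58278105 -0.12804121] 0.0393949012408072
knob 485 (0.5820680260658264, -0.12818282842636108) 0.009698270820081234 0.1392627503431942
disc -0.003094136062624115 -0.00015100441967260834
knob -0.003801100401366594 -0.00032031248810494406
arm 0.03588472543968126 -0.0006729675641353718
```

Run:
```python
from h import *
from bench import *
psi=np.radians(32.9)
move_to([.4749,.0866,.12],Q(psi))
print(state()["ee_pos"],state()["time"])
move_l([.4749,.0866,.021],0.12)
s=state();print(s["ee_pos"],s["ft_force"],s["time"])
close(); s=state();print(s["finger_gap"],s["ee_pos"],s["ft_force"])
move_l([.4749,.0866,.15],0.12)
s=state();print(s["finger_gap"],s["ee_pos"],s["ee_rot"],s["ft_force"],s["moment"],s["time"])
d=get_image("wrist"); cv2.imwrite("pics/w3.png",d["frame"]); np.savez("w3.npz",**d)
```

```text
[0.47561041 0.08641897 0.12099964] 4.825
[0.47556166 0.08658751 0.02192468] [ 0.48190859 -0.40321639 -0.73287775] 5.8
0.01190508079393157 [0.474925   0.0864873  0.02098827] [ 0.10168887 -0.96489097  0.05548114]
0.011252137124114818 [0.47440329 0.08655316 0.14882208] [-1.76074891e-04  9.59061194e-01  2.83197117e-01 -9.93808465e-04] [ 0.11283282 -0.26874791 -4.47866838] [-0.05749341  0.02231721  0.0093353 ] 8.175
```

View pics/w3.png

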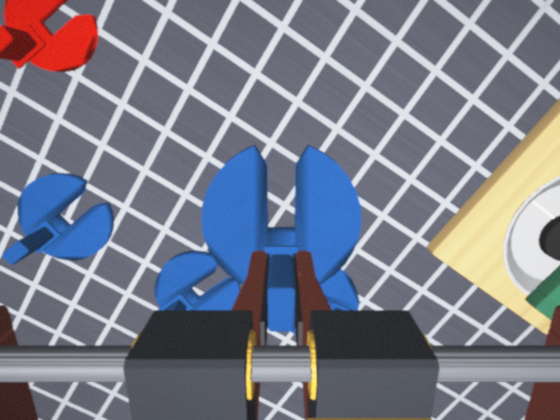

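Held, about 0.45 kg, with the slot straight ahead in view (walls at columns ~267 and 297). I'll check its tilt and pose in the hand.

```bash
cat > held.py <<'E'
from h import *
def held(d,ee,psi,verbose=True):
    P=cloud(d); m=mask(d["frame"],(100,120,40),(125,255,255))>0
    X=np.array([np.cos(psi),np.sin(psi),0]);Y=np.array([-np.sin(psi),np.cos(psi),0])
    r=P-ee; bx=r@X; by=r@Y; bz=r[:,:,2]
    top=m&(abs(bz+.011)<.012)&(bx>.002)&(bx<.07)&(abs(by)<.045)
    A=np.c_[bx[top],by[top],np.ones(top.sum())]; z=bz[top]
    for _ in range(4):
        s=np.linalg.lstsq(A,z,rcond=None)[0]; k=abs(A@s-z)<.0025; A=A[k];z=z[k]
    print("plane slope x,y deg",np.degrees(s[:2]),"n",len(z),"top rel tcp z at x=27:",s@[.027,0,1])
    cs,_=cv2.findContours(top.astype(np.uint8),cv2.RETR_EXTERNAL,cv2.CHAIN_APPROX_NONE); c=max(cs,key=len)[:,0]
    zt=ee[2]+s@[.027,0,1]
    w=np.array([plane(d,u,v,zt) for u,v in c])-ee; w=np.c_[w@X,w@Y]
    # slot walls
    sl=w[(w[:,0]>.027)&(w[:,0]<.051)&(abs(w[:,1])<.013)]
    for sg in (1,-1):
        k=sl[sl[:,1]*sg>0]; print("wall",np.polyfit(k[:,0]-.027,k[:,1],1),len(k))
    rim=w[(abs(w[:,1])>.016)&(w[:,0]>.012)]; s2=np.linalg.lstsq(np.c_[2*rim,np.ones(len(rim))],(rim**2).sum(1),rcond=None)[0]
    print("centre in tool",s2[:2],np.sqrt(s2[2]+(s2[:2]**2).sum()))
    i=w[abs(w[:,1])<.004]; print("end wall x",np.percentile(i[:,0],[5,50,95]))
E
python3 - <<'E'
from held import *
d=dict(np.load("w3.npz")); held(d,np.array([.4744,.0866,.1488]),2*np.arctan2(.2832,.95906))
E
```

```text
plane slope x,y deg [-0.23270559  0.0213268 ] n 12858 top rel tcp z at x=27: -0.011518980068025719
wall [0.01058638 0.00730158] 48
wall [-0.00840422 -0.00686159] 48
centre in tool [0.02662718 0.00032268] 0.03942711881880151
end wall x [0.00386724 0.00460969 0.02338727]
```

Run:
```python
from held import *
from bench import *
psi=-.039; X=np.array([np.cos(psi),np.sin(psi)]); S=np.array([.5825,-.1281])
def tcp(dist,z): p=S+X*(dist-.0268); return [p[0],p[1],z]
move_to(tcp(-.085,.17),Q(psi))
move_l(tcp(-.085,.1375),.08); hold(.2)
s=state(); print(tcp(-.085,.1375),s["ee_pos"],s["ee_rot"],s["ft_force"],s["time"])
d=get_image("wrist"); cv2.imwrite("pics/w4.png",d["frame"]); np.savez("w4.npz",**d,ee=s["ee_pos"],q=s["ee_rot"])
e=s["ee_pos"]; ps=2*np.arctan2(s["ee_rot"][2],s["ee_rot"][1]); print("psi",ps)
held(d,e,ps)
P=cloud(d); k=(abs(P[:,:,2]-.140)<.005)&(np.linalg.norm(P[:,:,:2]-S,axis=2)<.03)
pk=P[k]; print(len(pk)); kk,kr=cv2.minEnclosingCircle(pk[:,:2].astype(np.float32)); print("knob",kk,kr,np.median(pk[:,2]))
r=np.array(kk)-e[:2]; print("knob in tool",r@[np.cos(ps),np.sin(ps)],r@[-np.sin(ps),np.cos(ps)])
```

```text
[np.float64(0.470785013123767), np.float64(-0.12374090522664416), 0.1375] [ 0.47109116 -0.12390045  0.13821275] [ 1.92580621e-04  9.99808809e-01 -1.95437948e-02  5.90037396e-04] [-0.41247858  0.76886244 -3.64956091] 9.8417
psi -0.03909008582989398
plane slope x,y deg [-0.05649276 -0.04108302] n 12854 top rel tcp z at x=27: -0.011512890700821612
wall [0.00931733 0.00802064] 47
wall [-0.01013754 -0.00605861] 47
centre in tool [0.02612747 0.00102125] 0.03945340733606404
end wall x [0.00375022 0.02306918 0.02307071]
2154
knob (0.5823387503623962, -0.12807655334472656) 0.010054072365164757 0.13939103419962906
knob in tool 0.11132580528278435 0.000174655015122151
```

View pics/w4.png

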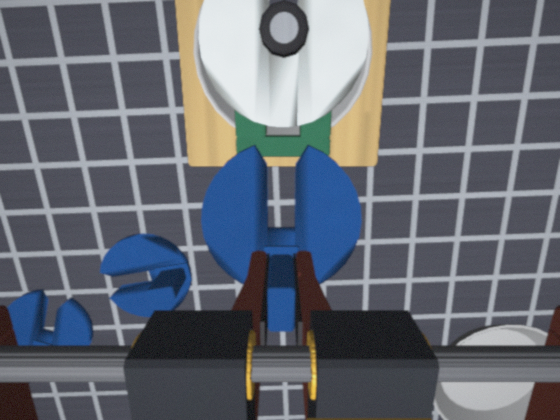

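Level and lined up. Relative to the knob the slot is about 0.8 mm to +y, so I'll shift that and slide on slowly with force checks.

```bash
cat > slide.py <<'E'
from held import *
from bench import *
psi=-.039; X=np.array([np.cos(psi),np.sin(psi)]);Y=np.array([-X[1],X[0]]); S=np.array([.5825,-.1281])-.0008*Y
def tcp(dist,z): p=S+X*(dist-.0268); return [p[0],p[1],z]
E
python3 - <<'E'
from slide import *
z=.1362
move_l(tcp(-.085,z),.03)
move_l(tcp(-.05,z),.06); hold(.15)
f0=np.mean([state()["ft_force"] for _ in range(5)],0); print("f0",f0)
def chk(): 
    f=state()["ft_force"]-f0; return f
prev=-.05
for dd in list(np.arange(-.046,-.006,.004))+list(np.arange(-.008,.006,.001)):
    move_l(tcp(dd,z),.04 if dd<-.0085 else .02)
    f=chk(); e=state()["ee_pos"]
    print(round(dd,4),f.round(2),"adv",round((e[:2]-S)@X+.0268,4))
    if np.linalg.norm(f[:2])>3.5 or abs(f[2])>4: print("STOP");break
s=state();print(s["ee_pos"],s["time"])
d=get_image("wrist"); cv2.imwrite("pics/w5.png",d["frame"]); np.savez("w5.npz",**d,ee=s["ee_pos"],q=s["ee_rot"])
d=get_image("scene"); cv2.imwrite("pics/s5.png",cv2.resize(d["frame"][180:310,150:290],None,fx=4,fy=4))
E
```

```text
f0 [ 0.14444495  0.04954252 -4.07500915]
-0.046 [-0.97 -0.2  -0.07] adv -0.0459
-0.042 [0.92 0.16 0.57] adv -0.0418
-0.038 [ 0.66  0.13 -0.05] adv -0.0378
-0.034 [-0.72 -0.04  0.13] adv -0.0338
-0.03 [ 0.59 -0.24 -0.46] adv -0.0298
-0.026 [-1.18 -0.11 -0.3 ] adv -0.0258
-0.022 [ 0.23 -0.06 -0.09] adv -0.0219
-0.018 [ 0.13  0.21 -0.1 ] adv -0.0178
-0.014 [ 0.42 -0.19  0.29] adv -0.0139
-0.01 [-0.43 -1.21  0.04] adv -0.0098
-0.008 [-0.08  0.54 -0.37] adv -0.008
-0.007 [ 0.86  0.88 -0.51] adv -0.007
-0.006 [ 0.39  0.76 -0.45] adv -0.006
-0.005 [-0.13 -0.25 -0.85] adv -0.005
-0.004 [ 0.17 -0.37  0.55] adv -0.004
-0.003 [0.01 0.37 0.53] adv -0.003
-0.002 [-0.59  0.65 -0.56] adv -0.002
-0.001 [-0.09  0.06 -0.6 ] adv -0.001
0.0 [ 0.59 -0.47  0.69] adv 0.0
0.001 [ 0.21 -0.75 -0.34] adv 0.001
0.002 [-4.95  0.14  1.89] adv 0.0013
STOP
[ 0.55694536 -0.12790513  0.1359898 ] 16.275
```

View pics/w5.png

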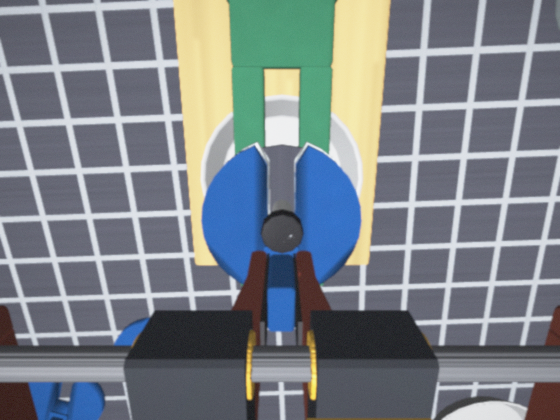

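View pics/s5.png

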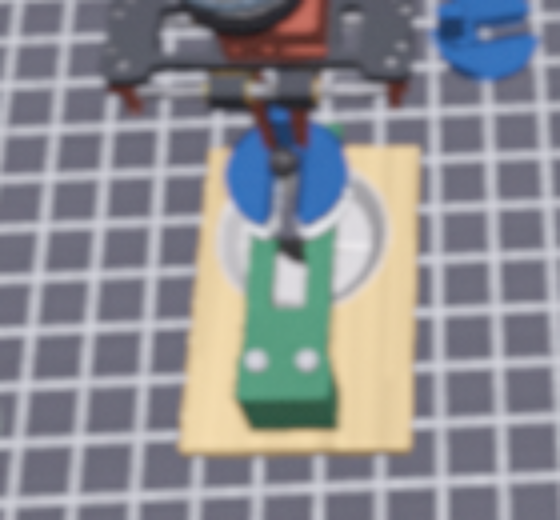

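The weight is home: 5 N against the end wall at +1.3 mm, with the knob in line with the slot (column 282). I'll check the pivot distance, then turn about the stem.

Run:
```python
from held import *
z=dict(np.load("w5.npz")); e=z["ee"]; ps=2*np.arctan2(z["q"][2],z["q"][1]); print(ps)
held(z,e,ps)
P=cloud(z); k=(abs(P[:,:,2]-.140)<.004)&(np.linalg.norm(P[:,:,:2]-[.5825,-.1281],axis=2)<.014)
pk=P[k]; kk,kr=cv2.minEnclosingCircle(pk[:,:2].astype(np.float32)); print("knob",kk,kr,len(pk),np.median(pk[:,2]))
r=np.array(kk)-e[:2]; print("knob in tool",r@[np.cos(ps),np.sin(ps)],r@[-np.sin(ps),np.cos(ps)])
```

```text
-0.03908922390580632
plane slope x,y deg [-0.20173499  0.00513279] n 11744 top rel tcp z at x=27: -0.011629398710978855
wall [-0.00262629  0.00842802] 48
wall [ 0.02645373 -0.00682185] 47
centre in tool [0.02634971 0.00092063] 0.039044629376297324
end wall x [0.0036546  0.00677167 0.01012893]
knob (0.5826953053474426, -0.12818145751953125) 0.009947684593498707 1334 0.1390935851829672
knob in tool 0.02574107423050913 0.0007301728610413676
```

Run:
```python
from slide import *
e0=np.array([0.55694536,-0.12790513]); z=.1362; r=.0265; gap=.0004
C=e0+X*r+Y*.0002; np.save("C.npy",C)
off=np.zeros(2)
def pose(th):
    p=psi+th; x=np.array([np.cos(p),np.sin(p)]); y=np.array([-x[1],x[0]])
    q=C-x*(r+gap)-y*.0002+off
    return [q[0],q[1],z],Q(p)
p,q=pose(0); move_l(p,.01); hold(.2)
f0=np.mean([state()["ft_force"] for _ in range(5)],0); print(f0)
for a in range(10,91,10):
    p,q=pose(np.radians(a)); move_l(p,.015,q)
    s=state(); f=s["ft_force"]-f0; print(a,f.round(2),(s["ee_pos"]-p).round(4),off.round(4),s["joint_pos"][5].round(2))
    if np.linalg.norm(f[:2])>2: off+=1e-4*f[:2]
    if np.linalg.norm(f)>9: print("STOP");break
s=state();print(s["ee_pos"],s["finger_gap"],s["time"]); np.save("off.npy",off)
d=get_image("wrist"); cv2.imwrite("pics/w6.png",d["frame"]); np.savez("w6.npz",**d,ee=s["ee_pos"],q=s["ee_rot"])
```

```text
[-0.61199178 -0.49513308 -4.29578639]
10 [-0.41  0.5   0.59] [ 0.0001  0.     -0.    ] [0. 0.] 1.14
20 [-0.44  0.69  0.69] [ 0.0001 -0.0001  0.0001] [0. 0.] 0.96
30 [ 0.77 -0.68 -0.97] [ 0.0001 -0.      0.0001] [0. 0.] 0.78
40 [-0.22  0.63 -0.09] [0.0001 0.0001 0.0001] [0. 0.] 0.6
50 [0.61 0.88 0.3 ] [0.     0.0001 0.    ] [0. 0.] 0.42
60 [-0.21  0.88  0.38] [-0.0001  0.0001  0.    ] [0. 0.] 0.25
70 [-1.34  1.87  0.28] [-0.0002  0.0002 -0.    ] [0. 0.] 0.07
80 [-0.46  2.29  1.06] [-0.0002  0.0001 -0.0001] [-0.0001  0.0002] -0.1
90 [-2.29  2.35  0.97] [-0.0003  0.0001 -0.0001] [-0.0002  0.0004] -0.28
[ 0.58212848 -0.15511479  0.13610139] 0.011551340317362546 21.0167
```

View pics/w6.png

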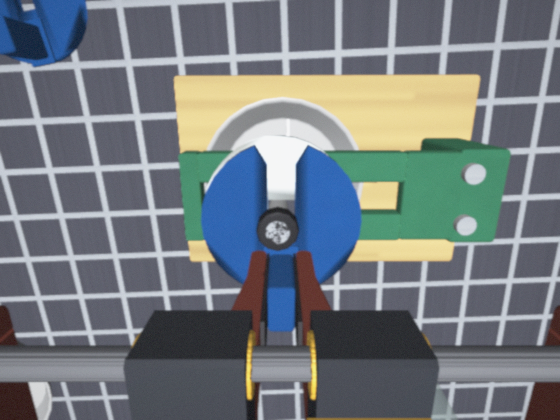

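Quarter turn done with light forces. The knob (278,228) sits slightly left of slot centre (282), so I'll shift −x by 0.8 mm, lower until it's just supported, then release.

Run:
```python
from slide import *
s=state(); p=s["ee_pos"].copy(); p[0]-=.0009; p[2]=.1362
move_l(p,.01); hold(.2)
f0=np.mean([state()["ft_force"] for _ in range(5)],0); print(f0,state()["ee_pos"])
zz=.1362
for zc in [.1345,.1335]+list(np.arange(.1330,.1290,-.0004)):
    p[2]=zc; move_l(p,.01)
    f=state()["ft_force"]-f0; print(round(zc,4),state()["ee_pos"][2].round(4),f.round(2))
    if f[2]>2.6: 
        break
hold(.2); f=state()["ft_force"]; print("settled",f,state()["time"])
d=get_image("wrist"); cv2.imwrite("pics/w7.png",d["frame"]); np.savez("w7.npz",**d)
```

```text
[ 0.52096713  0.94531305 -3.71464248] [ 0.58136657 -0.15525084  0.13632539]
0.1345 0.1343 [-0.97 -0.72 -0.56]
0.1335 0.1334 [-0.27 -0.6  -0.01]
0.133 0.133 [-0.21 -1.1  -0.9 ]
0.1326 0.1326 [-0.4   0.13 -0.16]
0.1322 0.1322 [ 0.22 -0.39  0.41]
0.1318 0.1317 [-0.29 -2.04 -0.33]
0.1314 0.1313 [ 0.08 -0.82 -0.04]
0.131 0.131 [-0.48 -1.   -0.35]
0.1306 0.1308 [-1.85 -1.57  0.87]
0.1302 0.1305 [-1.72 -0.47  1.66]
0.1298 0.1301 [-1.91 -0.97  3.27]
settled [-0.06516744  0.17240534 -0.27750105] 24.55
```

View pics/w7.png

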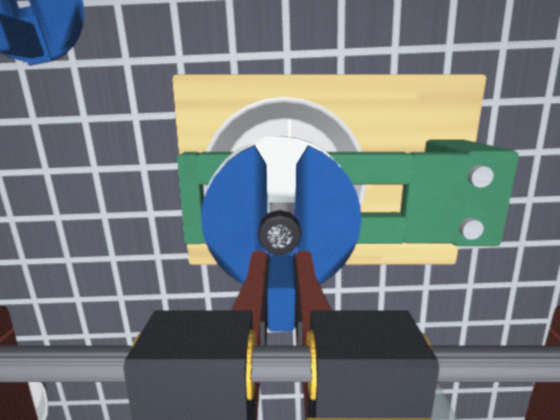

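Run:
```python
from slide import *
gripper_open(); hold(.2)
s=state();p=s["ee_pos"].copy();print(s["ft_force"],s["finger_gap"],p)
p[2]+=.09; move_l(p,.08)
move_to([.585,-.20,.25],Q(psi+np.pi/2)); hold(.3)
s=state(); print(s["ee_pos"],s["time"])
d=get_image("wrist"); cv2.imwrite("pics/w8.png",d["frame"]); np.savez("w8.npz",**d)
P=cloud(d); m=mask(d["frame"],(100,120,40),(125,255,255))>0
t=m&(abs(P[:,:,2]-.12)<.006)&(np.linalg.norm(P[:,:,:2]-[.5825,-.128],axis=2)<.05)
q=P[t]; A=np.c_[q[:,:2]-[.5825,-.128],np.ones(len(q))]; c=np.linalg.lstsq(A,q[:,2],rcond=None)[0]; print("tilt deg",np.degrees(c[:2]),"top z",c[2],len(q))
cs,_=cv2.findContours(t.astype(np.uint8),cv2.RETR_EXTERNAL,cv2.CHAIN_APPROX_NONE); cc=max(cs,key=len)[:,0]
w=np.array([plane(d,u,v,.12) for u,v in cc])[:,:2]; w=w[np.linalg.norm(w-[.5825,-.128],axis=1)>.035]
s2=np.linalg.lstsq(np.c_[2*w,np.ones(len(w))],(w**2).sum(1),rcond=None)[0]; print("centre",s2[:2],np.sqrt(s2[2]+(s2[:2]**2).sum()))
fin=P[m&(abs(P[:,:,2]-.156)<.004)]; print(len(fin),fin.mean(0) if len(fin) else 0)
v=s2[:2]-fin.mean(0)[:2]; print("yaw rel press",np.degrees(np.arctan2(v[1],v[0])-psi))
o=np.array([.58588,-.12801]); print("press frame",(s2[:2]-o)@X,(s2[:2]-o)@Y)
d=get_image("top"); cv2.imwrite("pics/t8.png",d["frame"])
```

```text
[-0.05500031  0.13340584  1.35008098] 0.08813247340861374 [ 0.58122353 -0.15509959  0.12981807]
[ 0.58484077 -0.19914591  0.24916027] 27.9333
tilt deg [ 0.04147508 -0.32624631] top z 0.1186915951323148 6137
centre [ 0.58323421 -0.12894363] 0.038750001699133244
483 [ 0.58180501 -0.15523965  0.15432241]
yaw rel press 89.12353539004268
press frame -0.002607375695839757 -0.0010360803060663342
```

View pics/w8.png

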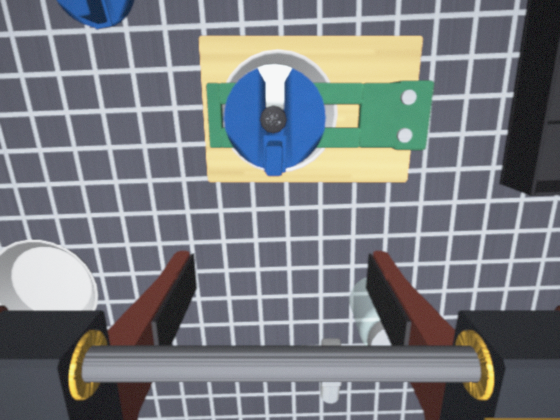

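View pics/t8.png

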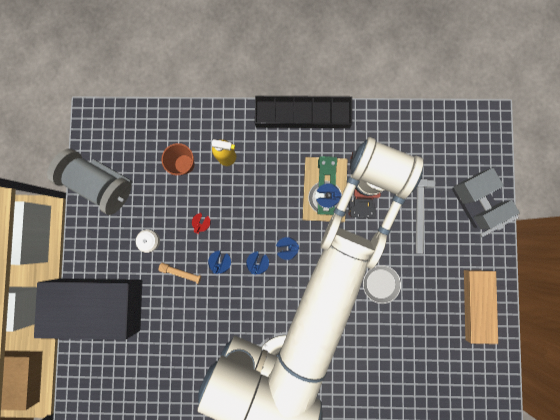

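The weight is released, flat and square, around (274,118) in the wrist view, with the knob above its slot and the bystanders unmoved. I'll hand it in.

```bash
python3 -c "
from bench import *
print(job_done(), state()['time'])"
```

```text
the job is handed in; nothing more can be done
the job is handed in; nothing more can be done
```

The blue weight is on the press's stem, turned a quarter turn and lying flat on the white weight. I handed the job in at about 28 s; no verdict is reported.

I picked the farthest blue weight by its fin and slid it on level from the front. It met the stem at about 5 N. I then turned it +90° about the stem, with at most about 3.5 N at each step check, lowered it until the white weight took about 3 N of its load, and let go.

| Last check (wrist camera, after release) | Measured | Needed |
|---|---|---|
| Centre in the press frame, x | −2.6 mm | within 21.5 mm |
| Centre in the press frame, y | −1.0 mm | within 5 mm |
| Turn from the lower slot | 89° | 69° or more |
| Tilt | about 0.3° | below 3° |
| Underside height | 108.7 mm | 107.5 to 112.5 mm |

- **Height:** it read about 1.3 mm below nominal. The same camera read known press heights about 0.6 to 0.9 mm low, so I take this as camera error.
- **Sideways offset:** camera and arm readings for the gripped weight disagreed by about 0.8 mm. I corrected for this by lining the slot up with the knob in the picture, and it caused no trouble.
- **Other items:** in the final top view the red weight, saucer, lamp, pot, spray bottle and dibber look unmoved. The arm hid the jar and part of the hammer in that view, and I did not measure their positions.

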